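# Shut and lock the hatch of an alarm control panel

## Task

Swing the red hatch cover of the alarm control panel shut, then push its sprung yellow-winged stud straight in until it bottoms and, keeping it there, turn it a quarter turn clockwise until it locks, so that it stays down and turned when you let go. Go by feel and gently (a push of about 12 N in all is plenty, over 20 N is too much): do not force the stud against its receptacle, and leave the smoke detector, the red beacon and the multimeter where they are.

Things in the scene. Friction and masses are not known exactly. Their poses are not given: they have to be found in the camera images.
- panel: White steel alarm control panel, fixed, lying on its back on the bench: 250 mm (x) by 340 mm (y) by 85 mm high. Origin: centre of its underside; z up. Its top face, 85 mm up, has the hatch opening (113 by 116 mm) in its -y half; display and keys in the +y half.
- lid_hinge (a point): Middle of the cover's hinge line, on the cover's underside: 85 mm above the panel's underside, at panel x = -75 mm, y = -60 mm. x points along the cover from the hinge to the free edge (panel +x when shut), y along the hinge line (panel +y), z out of the cover's outer face.
- lid_edge (a point): Middle of the hatch cover's free edge, on its outer face. The cover is a red plate 125 mm long (hinge to free edge), 130 mm wide and 4 mm thick. Nothing but the stud, in its middle line 95 mm from the hinge, stands on its outer face.
- lid (a joint): Opening angle of the hatch cover (rad): 0 is shut, lying on the panel's top face; it starts at about 0.9 to 1.35, standing up on its hinge on the panel's -x side (the robot's side) with the outer face towards the robot. A stiff hinge: it stays where it is left and takes about 2 to 3 N at the free edge to swing.
- stud: Sprung stud on the cover: black round flange (38 mm across, 4 thick) with a yellow wing to grip on it (34 mm long, 9 thick, 20 high). Origin: on its axis at the flange's top, where the wing stands; with the cover shut and the stud out, 121 mm above the panel's underside. x along the wing, z outward. At turn 0 the wing lies along the cover's length (panel x).
- stud_press (a joint): How far the stud is pushed in (m), 0 out. The spring pushes back with 3 N at 0, plus 0.15 N per mm. Cover shut, its T-bar meets the rigid bottom of the receptacle after 12 to 24 mm: this depth differs from panel to panel, is not measured and must be felt. Locked and let go, it springs back about 4 mm and stays 7 to 20 mm in; unlocked, it springs out to 0.
- stud_turn (a joint): Turn of the stud, clockwise positive seen from outside (rad). Starts at 0 to 0.06, where its T-bar (24 by 5 by 4 mm) fits the receptacle's slot; end stop at 1.5, where it locks. Light friction, no return spring. The bar turns freely only within 1.8 mm of the receptacle's bottom; higher up it strikes its ridges.
- detector: White smoke detector with an orange band, loose on the bench beside the panel: 100 mm across, 48 mm high. Origin: centre of its underside. Leave alone.
- beacon: Red beacon on a white base, loose on the bench beside the panel: 90 mm across, 64 mm high. Origin: centre of its underside. Leave alone.
- meter: Yellow multimeter lying loose beyond the panel: 75 by 140 by 32 mm. Origin: centre of its underside. Leave alone.

How it is judged:
On the way:
1. the hatch cover is shut (value of joint lid below 0.03 rad), for 0.2 s.
At the end, for the whole second after the job is handed in: The cover is shut (opened less than 0.03 rad), the stud is turned past 1.4 rad and, let go and at rest, is held more than 5.5 mm in by the receptacle (value of joint lid below 0.03 rad and value of joint stud_turn above 1.4 rad and value of joint stud_press above 0.0055 m and not (velocity of joint stud_press above 0.005 m/s) and velocity of joint stud_press above -0.005 m/s); the robot touches nothing.
It fails at once if the stud is forced against its receptacle with more than 18 N (over the spring's own force) (contact force between stud and panel above 18 N).
It fails at once if the smoke detector is displaced by more than 20 mm (distance of detector from where it was at the start of the episode above 0.02 m).
It fails at once if the beacon is displaced by more than 20 mm (distance of beacon from where it was at the start of the episode above 0.02 m).
It fails at once if the multimeter is displaced by more than 20 mm (distance of meter from where it was at the start of the episode above 0.02 m).
It also fails if it takes over 64 s, if anything falls off the work surface, if the arm or the gripper's body presses on something with over 40 N, if the wrist force passes 120 N, or if a joint passes its speed limit or range.

## Robot

A 7-joint arm with a two-finger parallel gripper is mounted at the origin on the work surface. World frame = base frame: x ahead of the robot, y to its left, z up, the work surface at z = 0. Lengths are in m, angles in rad, forces in N, time in s.
With the tool pointing down it reaches from about 0.4 to 0.85 m from the base axis. Payload 4.5 kg.
Tool frame: the origin (TCP) lies between the finger pads; the fingertips stand 11 mm ahead of it and the grasp point (between the pads) lies 8 mm behind it (r.nose_length is the distance from the TCP to the fingertips, in m); z points along the fingers, y is the line along which they close (so a half turn about z gives the same grasp; the last joint's range is limited). The gripper opens to 88 mm and grips with 3 to 60 N. Pads are 18 mm wide; open, the fingers measure 123 mm over their backs; the gripper's body (75 mm by 187 mm) begins 45 mm behind the grasp point.
Start: joints at [1.242, 0.689, -0.195, 1.565, 0.157, 0.902, -0.215], TCP at [0.222, -0.584, 0.25] pointing down, gripper open.
Joint ranges: [-3.01, 3.01], [-0.46, 2.08], [-1.47, 1.51], [0.13, 2.56], [-1, 4.14], [0.04, 2.09], [-2.66, 2.66]. Speed limits (rad/s): [2.57, 2.57, 3.14, 3.14, 3.14, 3.14, 3.14].

## Interface

Orientations are given as a unit quaternion [x, y, z, w].
In Python, from plant import get_state, snapshot, camera_model, r gives the robot as it stands.
- The arm moves only by the shell command python3 -m inch 'ROWS' [FORCE]. ROWS is text: rows parted by semicolons, each of 7 numbers parted by spaces: the opening, from -1 (shut) to 1 (fully open), then the shift along the tool's x, y, z in m, then the turn, a rotation vector about the tool's x, y, z in rad. A call has 1 to 20 rows; each row shifts and turns the commanded pose from where the row before left it, along the tool's axes as they then stand; what a row does not reach is not made up. A row lasts 1/12 s, in which the tool goes at most 41.7 mm and 7.16 degrees, less where a joint would pass 70% of its speed; a pose out of reach is approached as far as the arm can. A call is refused whole if a number of a shift passes 0.0417 or a number of a turn 0.125, either way. A call with a gripper value outside its range is refused whole. The fingers move at their own pace and stop on an object; FORCE is the grip in N (left out, the last holds). Time passes only in rows, so rows that do not move let the fingers close. It gives the time, the measured TCP pose, the force, the opening and the grip force at its end, in the units of the state.
- get_state(): the state, without advancing time (a new reading comes with each control period).
- snapshot(name): name is "scene" or "top" or "wrist"; returns (picture, depth): 384x512x3 uint8, red, green, blue; 384x512 float32, m along the optical axis (not along the pixel's ray), 0 where there is no reading.
- camera_model(name): a dict with "intrinsics" (3x3 intrinsics, pixels), "view" (4x4, takes a point from world to camera coordinates). Camera axes: x right, y down, z forward; pixel columns grow to the right and rows downward; lengths in m; the calibration is good to about 2 mm. A picture is of the moment at which its call begins: read the wrist's pose just before it. camera_model takes no time and is no camera call; for the wrist camera it gives the pose at the moment of the call.
- r.finish_job(): hands the job in; it is judged then, once.
The state is a dict: "clock": time; "q": joint angles; "qd": joint speeds; "joint_torque": joint torques, N m; "tool_pos": TCP position; "eef_rot": TCP orientation; "contact_force": force on the tool from outside, world axes, zero at the start; "moment": the same for the moment, N m; "opening": opening from 0.0 (shut) to 1.0 (fully open); "finger_force": force on a finger pad.
Only numpy, scipy, OpenCV 4.12 (cv2) and the standard library are available. Lean on these libraries where they do the work, as an engineer would, in place of code of your own. Each camera call takes 0.05 s, during which the arm holds its last target. There are 200 camera calls.

## Working session

There is one attempt and no reset: what is moved stays moved. The work goes in short steps, Python scripts to look and compute and a shell command to move; the robot and the scene stay as the last step left them, time stands still between calls to the robot, and variables do not carry over. Pictures are saved under pics/ and viewed, at most 10 in all, crops included, and the job is handed in when it is done.

```bash
mkdir -p pics; ls; python3 - <<'E'
from plant import get_state,snapshot,camera_model,r
import cv2,numpy as np
s=get_state();print(s)
ims=[]
for n in("scene","top"):
    p,d=snapshot(n);ims.append(p);np.savez(''+n,p=p,d=d,K=camera_model(n)['intrinsics'],V=camera_model(n)['view'])
    cv2.imwrite(f'pics/{n}0.png',p[:,:,::-1])
E
```

```text
pics
{'clock': 0.0, 'q': array([ 1.24182469,  0.6899825 , -0.19451679,  1.56634244,  0.15732498,
        0.90249173, -0.21512699]), 'qd': array([ 0.00044054,  0.000224  ,  0.00010248, -0.00052505,  0.00191136,
        0.00032777, -0.00186875]), 'joint_torque': array([ 3.64682965e-04, -5.27569735e+01, -1.26642667e+00, -1.53424877e+01,
       -5.24380978e-02,  6.75015748e-03,  1.39035965e-04]), 'tool_pos': array([ 0.22152619, -0.58377135,  0.24891144]), 'eef_rot': array([ 9.83587479e-01,  1.80429584e-01, -2.38080574e-04, -8.83205925e-04]), 'contact_force': array([-0.2446811 ,  0.34013038,  0.48691678]), 'moment': array([ 0.03305876, -0.00852879,  0.01385397]), 'finger_force': 0.0, 'opening': 0.9989483137420861}
```

View pics/scene0.png

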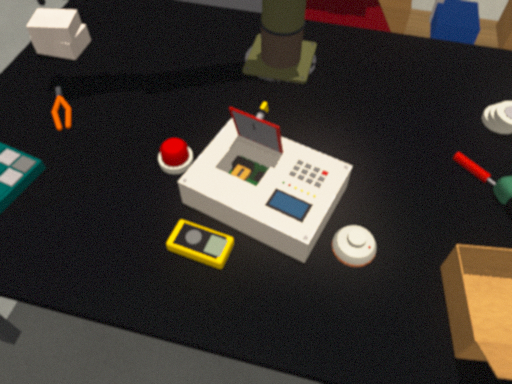

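View pics/top0.png

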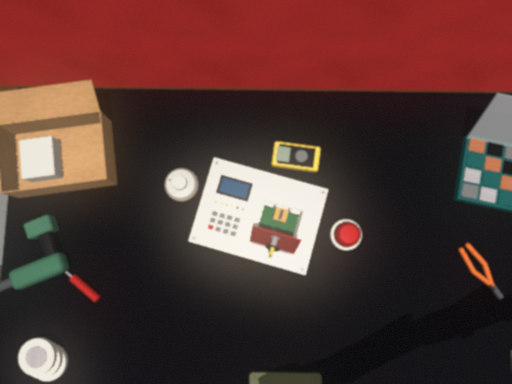

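Scene view: the panel is centred at about (267,185), with the lid standing at (257,130) and its stud on the robot's side. Top view: the panel is at (258,215), the lid at (275,237), the stud at (271,252), the beacon at (346,234) and the detector at (181,184). Next I compute the panel pose and lid angle.

```bash
cat > h.py <<'E'
import numpy as np,cv2
def ray(K,V,uv,z):
    uv=np.atleast_2d(uv).astype(float);R=V[:3,:3];c=-R.T@V[:3,3]
    d=np.c_[uv,np.ones(len(uv))]@np.linalg.inv(K).T@R
    return c+d*((z-c[2])/d[:,2])[:,None]
def pts(K,V,d,m):
    v,u=np.nonzero(m&(d>0));z=d[v,u]
    pc=(np.c_[u,v,np.ones(len(u))]@np.linalg.inv(K).T)*z[:,None]
    return (pc-V[:3,3])@V[:3,:3]
E
python3 - <<'E'
from h import *
t=np.load('top.npz');p,d,K,V=[t[k] for k in('p','d','K','V')]
P=pts(K,V,d,np.ones(d.shape,bool)).reshape(-1,3)
h=np.full(d.shape,0.);h[d>0]=P[:,2]
m=((h>.075)&(h<.095)).astype(np.uint8); m[:,:185]=0;m[:,335:]=0;m[:150]=0;m[280:]=0
m=cv2.morphologyEx(m,cv2.MORPH_OPEN,np.ones((3,3)))
c=max(cv2.findContours(m,0,2)[0],key=cv2.contourArea)
b=cv2.boxPoints(cv2.minAreaRect(c));w=ray(K,V,b,.085)
print(b,w,w.mean(0),[np.linalg.norm(w[i]-w[i-1]) for i in range(4)])
e=[(w[i]-w[i-1]) for i in range(4)];L=max(e,key=np.linalg.norm)
L=L*np.sign(L[1]);ya=L/np.linalg.norm(L);xa=np.array([ya[1],-ya[0],0]);c0=w.mean(0)
print('yaw',np.arctan2(xa[1],xa[0]),xa)
np.savez('panel',c=c0,xa=xa,ya=ya)
hsv=cv2.cvtColor(p,cv2.COLOR_RGB2HSV)
u,v=np.meshgrid(range(512),range(384))
for n in('top','scene'):
    t=np.load(n+'.npz');p,d,K,V=[t[k] for k in('p','d','K','V')]
    hsv=cv2.cvtColor(p,cv2.COLOR_RGB2HSV);H,S,Vv=[hsv[...,i].astype(int) for i in range(3)]
    for nm,mk in(('red',((H<8)|(H>172))&(S>120)&(Vv>50)),('yel',(H>20)&(H<35)&(S>120)&(Vv>90))):
        q=pts(K,V,d,mk); a=np.c_[(q-c0)@xa,(q-c0)@ya,q[:,2]]
        a=a[(a[:,2]>.088)&(abs(a[:,0]+.08)<.12)&(a[:,1]<.04)&(a[:,1]>-.15)]
        print(n,nm,len(a),a.mean(0) if len(a) else'',a.min(0),a.max(0))
        if nm=='red':
            f=np.polyfit(a[:,2],a[:,0],1);print('angle',np.arctan2(1,f[0]),f)
E
```

```text
[[188.19876 240.76804]
 [212.79236 155.80829]
 [329.5604  189.60956]
 [304.9668  274.5693 ]] [[ 0.4704938   0.27820725  0.085     ]
 [ 0.71536384  0.21536183  0.085     ]
 [ 0.62099432 -0.11973825  0.085     ]
 [ 0.38150523 -0.04945316  0.085     ]] [0.5470893  0.08109442 0.085     ] [np.float64(0.3395295397690591), np.float64(0.2528060209874086), np.float64(0.3481345546600234), np.float64(0.24958969887793922)]
yaw -0.2745065383425331 [ 0.96255908 -0.27107198  0.        ]
top red 523 [-0.05690917 -0.06046024  0.16459144] [-0.07413656 -0.11985448  0.10134889] [-0.04156054 -0.00027036  0.21131967]
angle 1.293066015741904 [ 0.28509856 -0.10383395]
top yel 27 [-0.08901228 -0.05954386  0.20236796] [-0.10183372 -0.065529    0.17911405] [-0.08048551 -0.05490291  0.20974265]
scene red 283 [-0.04914382 -0.04625807  0.18633415] [-0.07642047 -0.12362389  0.09355736] [-0.04111182  0.00751731  0.2093015 ]
angle 1.303642426592839 [ 0.27369644 -0.10014281]
scene yel 58 [-0.09132368 -0.05654636  0.20008113] [-0.10383648 -0.06416809  0.17597705] [-0.07810172 -0.04536993  0.20827696]
```

```bash
R="0.0242 -0.0282 0 0 0 0"; python3 -m inch '1 0.024 -0.028 0 0 0 0;1 0.024 -0.028 0 0 0 0;1 0.024 -0.028 0 0 0 0;1 0.024 -0.028 0 0 0 0;1 0.024 -0.028 0 0 0 0;1 0.024 -0.028 0 0 0 0;1 0.024 -0.028 0 0 0 0;1 0.024 -0.028 0 0 0 0;1 0.024 -0.028 0 0 0 0;1 0.024 -0.028 0 0 0 0;1 0.024 -0.028 0 0 0 0;1 0.024 -0.028 0 0 0 0;1 0.024 -0.028 0 0 0 0;1 0.024 -0.028 0 0 0 0;1 0.024 -0.028 0 0 0 0;1 0.024 -0.028 0 0 0 0;1 0.024 -0.028 0 0 0 0;1 0 0 0 0 0 0'
python3 -m inch '1 0 0 0 0 0 -0.12;1 0 0 0 0 0 -0.12;1 0 0 0 0 0 -0.12;1 0 0 0 0 0 -0.12;1 0 0 0 0 0 -0.12;1 0 0 0 0 0 -0.12;1 0 0 0 0 0 -0.12;1 0 0 0 0 0 -0.12;1 0 0 0 0 0 -0.12;1 0 0 0 0 0 -0.12;1 0 0 0 0 0 -0.12;1 0 0 0 0 0 -0.12;1 0 0 0 0 0 -0.12;1 0 0 0 0 0 -0.12;1 0 0 0 0 0 -0.12;1 0 0 0 0 0 -0.12;1 0 0 0 0 0 -0.12;1 0 0 0 0 0 -0.12;1 0 0 0 0 0 -0.12;1 0 0 0 0 0 -0.12'
cat > st.py <<'E'
from plant import get_state
import numpy as np
from scipy.spatial.transform import Rotation as Ro
s=get_state();P=np.load('panel.npz');c,xa,ya=P['c'],P['xa'],P['ya'];M=Ro.from_quat(s['eef_rot']).as_matrix()
d=s['tool_pos']-c
np.set_printoptions(precision=4,suppress=True)
print('t',s['clock'],'panel',d@xa,d@ya,s['tool_pos'][2],'F',s['contact_force'],'op',s['opening'],s['finger_force'])
print('q',s['q'],'toolx in panel',M[:,0]@xa,M[:,0]@ya,'yaw',np.arctan2(M[1,0],M[0,0]),'z',M[:,2],'world',s['tool_pos'])
E
python3 st.py
```

```text
clock: 1.6
tool_pos: [0.4373, 0.0139, 0.2499]
eef_rot: [0.982, 0.187, 0.002, -0.002]
contact_force: [0.4, 0.8, -0.0]
opening: 0.998
finger_force: 0.0
clock: 3.27
tool_pos: [0.4341, 0.005, 0.2495]
eef_rot: [0.185, 0.983, -0.0, -0.0]
contact_force: [-0.7, 0.7, 0.0]
opening: 0.997
finger_force: 0.0
t 3.2667 panel -0.08815245234511357 -0.10385353364882326 0.2495351027552988 F [-0.6507  0.6614  0.0132] op 0.9970548770920385 0.0
q [ 0.4372  0.5568 -0.853   2.0931  0.6158  0.7606  0.3896] toolx in panel -0.9951417653040798 0.09845184345446154 yaw 2.76847452392554 z [-0.0005 -0.0003 -1.    ] world [0.4341 0.005  0.2495]
```

```bash
python3 -m inch '1 0 0.022 0 0 0 -0.05;1 0 0.022 0 0 0 -0.05;1 0 0 0 0 0 0;1 0 0 0 0 0 0'
python3 st.py; python3 - <<'E'
from h import *
from plant import *
P=np.load('panel.npz');c0,xa,ya=P['c'],P['xa'],P['ya']
m=camera_model('wrist');p,d=snapshot('wrist');K,V=np.array(m['intrinsics']),np.array(m['view'])
cv2.imwrite('pics/w1.png',p[:,:,::-1])
hsv=cv2.cvtColor(p,cv2.COLOR_RGB2HSV);H,S,Vv=[hsv[...,i].astype(int) for i in range(3)]
for nm,mk in(('red',((H<8)|(H>172))&(S>120)&(Vv>50)),('yel',(H>20)&(H<35)&(S>120)&(Vv>90))):
    q=pts(K,V,d,mk);a=np.c_[(q-c0)@xa,(q-c0)@ya,q[:,2]];a=a[(a[:,2]>.09)]
    print(nm,len(a),a.mean(0),np.percentile(a,[1,50,99],axis=0))
E
```

```text
clock: 3.6
tool_pos: [0.4496, 0.0473, 0.2496]
eef_rot: [0.138, 0.99, 0.0, -0.0]
contact_force: [0.1, -1.0, -0.3]
opening: 1.004
finger_force: 0.0
t 3.6 panel -0.0847069660915148 -0.058952731275880445 0.24955267466920641 F [ 0.0594 -1.0385 -0.2955] op 1.0044468093461831 0.0
q [ 0.3491  0.5851 -0.8701  2.0456  0.6297  0.7983  0.3924] toolx in panel -0.9999954947942488 0.002976969485221449 yaw 2.8641091411445028 z [-0.0003  0.0004 -1.    ] world [0.4496 0.0473 0.2496]
red 10901 [-0.05559168 -0.05921995  0.16541928] [[-0.0761308  -0.12182648  0.09271339]
 [-0.05339989 -0.05898618  0.17225053]
 [-0.04044155  0.0037221   0.20747117]]
yel 594 [-0.09455894 -0.05926225  0.2026276 ] [[-0.10585466 -0.06634705  0.17668152]
 [-0.0967913  -0.05951677  0.20381467]
 [-0.07856007 -0.04844567  0.33504991]]
```

View pics/w1.png

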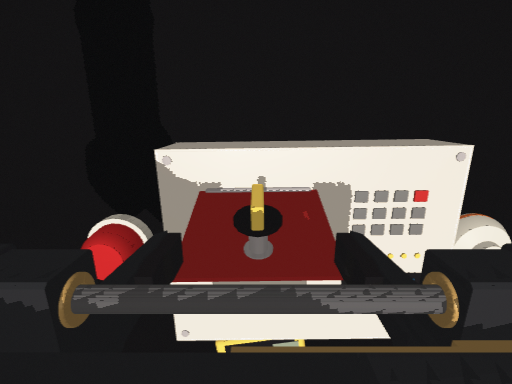

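Wrist view: the lid spans about (180–335, 190–280), with the stud at (258,220). The fingers straddle it symmetrically and agree with the earlier estimate. Now I descend and swing the lid.

```bash
python3 -m inch '1 0 0 0.0235 0 0 0;1 0 0 0.0235 0 0 0;1 0 0 0 0 0 0;1 -0.014 0 0 0 0 0;1 -0.014 0 0 0 0 0;1 -0.01 0 0.004 0 0 0;1 -0.01 0 0.004 0 0 0;1 -0.01 0 0.004 0 0 0;1 0 0 0 0 0 0'; python3 st.py
python3 -m inch '1 -0.009 0 0.007 0 0 0;1 -0.009 0 0.007 0 0 0;1 -0.008 0 0.007 0 0 0;1 -0.006 0 0.009 0 0 0;1 -0.006 0 0.009 0 0 0;1 -0.006 0 0.009 0 0 0;1 0 0 0 0 0 0'; python3 st.py
```

```text
clock: 4.4
tool_pos: [0.5066, 0.0298, 0.19]
eef_rot: [0.14, 0.99, -0.0, 0.0]
contact_force: [0.3, 0.4, -1.1]
opening: 0.998
finger_force: 0.1
t 4.4 panel -0.025022638918442492 -0.0603578793202738 0.18995504431930832 F [ 0.3458  0.4445 -1.0538] op 0.9980842567124597 0.053880686609772965
q [ 0.3158  0.73   -0.7773  1.9599  0.7431  0.7634  0.3868] toolx in panel -0.999978285255457 0.006590051836274657 yaw 2.8604960157096255 z [ 0. -0. -1.] world [0.5066 0.0298 0.19  ]
clock: 4.98
tool_pos: [0.5482, 0.0179, 0.1406]
eef_rot: [0.14, 0.99, -0.0, -0.001]
contact_force: [0.4, -0.6, 0.0]
opening: 0.997
finger_force: 0.0
t 4.9833 panel 0.018179747562371763 -0.0605366229674265 0.14058774239315838 F [ 0.4469 -0.612   0.0427] op 0.9970298373012918 0.0
q [ 0.2969  0.8414 -0.7205  1.877   0.8106  0.7463  0.4   ] toolx in panel -0.9999843999340682 0.005426247522768699 yaw 2.8616598363320076 z [-0.0015 -0.0005 -1.    ] world [0.5482 0.0179 0.1406]
```

Continue to shut, pressing gently at the end.

```bash
python3 -m inch '1 -0.003 0 0.01 0 0 0;1 -0.003 0 0.01 0 0 0;1 -0.002 0 0.008 0 0 0;1 0 0 0.005 0 0 0;1 0 0 0.004 0 0 0;1 0 0 0.002 0 0 0;1 0 0 0 0 0 0;1 0 0 0 0 0 0'; python3 st.py;  python3 - <<'E'
from h import *
from plant import *
P=np.load('panel.npz');c0,xa,ya=P['c'],P['xa'],P['ya']
m=camera_model('scene');p,d=snapshot('scene');K,V=np.array(m['intrinsics']),np.array(m['view'])
cv2.imwrite('pics/s2.png',cv2.resize(p[60:280,130:400,::-1],None,fx=2.5,fy=2.5))
E
```

```text
clock: 5.65
tool_pos: [0.5549, 0.0165, 0.1037]
eef_rot: [0.139, 0.99, -0.0, -0.0]
contact_force: [0.5, -0.1, -0.1]
opening: 1.002
finger_force: 0.0
t 5.65 panel 0.025036099759646394 -0.06006925246273626 0.10367554167738521 F [ 0.4762 -0.0791 -0.0684] op 1.0024741320212949 0.0
q [ 0.272   0.8987 -0.6735  1.8772  0.8726  0.6911  0.3601] toolx in panel -0.9999921457494574 0.003922647554858243 yaw 2.8631634570024653 z [-0.0007 -0.0003 -1.    ] world [0.5549 0.0165 0.1037]
```

View pics/s2.png

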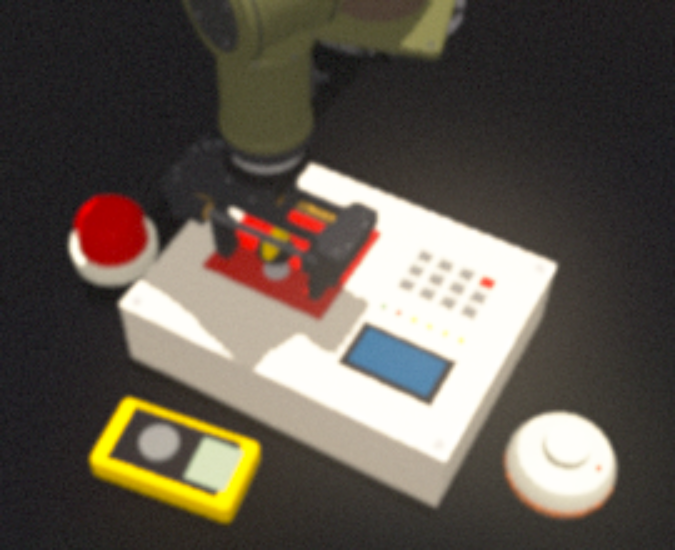

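The lid is almost flat under the fingers, and the beacon, meter and detector haven't moved. I'll press down in small steps until I feel contact.

```bash
python3 -m inch '1 0 0 0.0015 0 0 0;1 0 0 0.001 0 0 0;1 0 0 0 0 0 0' | egrep 'pos|force'; python3 -m inch '1 0 0 0.001 0 0 0;1 0 0 0 0 0 0' | egrep 'pos|force';python3 -m inch '1 0 0 0.001 0 0 0;1 0 0 0 0 0 0;1 0 0 0 0 0 0' | egrep 'pos|force'
```

```text
tool_pos: [0.5554, 0.0165, 0.1013]
contact_force: [0.4, -0.1, -0.2]
finger_force: 0.1
tool_pos: [0.5554, 0.0165, 0.1005]
contact_force: [-1.6, -0.7, 3.1]
finger_force: 1.3
tool_pos: [0.5554, 0.0165, 0.1003]
contact_force: [-3.0, -0.4, 11.1]
finger_force: 5.5
```

Contact is rigid at the shut height. Lifting to grip height and measuring the wing.

```bash
python3 -m inch '1 0 0 -0.017 0 0 0;1 0.006 0 -0.018 0 0 0;1 0 0 0 0 0 0;1 0 0 0 0 0 0' >/dev/null; python3 st.py; python3 - <<'E'
from h import *
from plant import *
P=np.load('panel.npz');c0,xa,ya=P['c'],P['xa'],P['ya']
for n in('wrist','top'):
    m=camera_model(n);p,d=snapshot(n);K,V=np.array(m['intrinsics']),np.array(m['view'])
    cv2.imwrite(f'pics/{n}3.png',p[:,:,::-1])
    hsv=cv2.cvtColor(p,cv2.COLOR_RGB2HSV);H,S,Vv=[hsv[...,i].astype(int) for i in range(3)]
    for nm,mk in(('red',((H<8)|(H>172))&(S>120)&(Vv>50)),('yel',(H>20)&(H<35)&(S>120)&(Vv>90))):
        q=pts(K,V,d,mk);a=np.c_[(q-c0)@xa,(q-c0)@ya,q[:,2]];a=a[(a[:,2]>.08)&(a[:,2]<.16)&(abs(a[:,0])<.1)&(abs(a[:,1]+.06)<.08)]
        if len(a): print(n,nm,len(a),a.mean(0),np.percentile(a,[2,98],axis=0))
E
```

```text
t 6.7 panel 0.019732762487268667 -0.05981358961953042 0.1346879193564401 F [ 0.4116 -0.2458 -0.1822] op 1.0016576770648962 0.0
q [ 0.292   0.8502 -0.7126  1.8783  0.8233  0.7345  0.3916] toolx in panel -0.9999904919387372 0.004153342578216589 yaw 2.8629327570609386 z [ 0.0014  0.     -1.    ] world [0.5499 0.0182 0.1347]
wrist red 31628 [-0.02028529 -0.05886166  0.08921008] [[-0.0680889  -0.12095124  0.08784873]
 [ 0.04649552  0.00335959  0.09050832]]
wrist yel 1059 [ 0.01611478 -0.05827962  0.1392984 ] [[ 0.00454097 -0.06238525  0.12469339]
 [ 0.03297892 -0.05409865  0.14224423]]
top red 1086 [-0.03482541 -0.05871222  0.08918762] [[-0.06799373 -0.11883644  0.0839607 ]
 [-0.00026432 -0.00035202  0.09406245]]
```

View pics/wrist3.png

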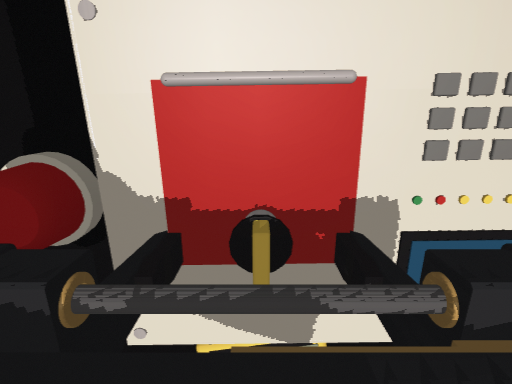

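The cover is flat and shut. The wing is at (261,250) and 1.5 mm to +y of the TCP. Centring and closing.

```bash
python3 -m inch '1 0 0.0015 0 0 0 0;-1 0 0 0 0 0 0;-1 0 0 0 0 0 0;-1 0 0 0 0 0 0;-1 0 0 0 0 0 0;-1 0 0 0 0 0 0;-1 0 0 0 0 0 0;-1 0 0 0 0 0 0;-1 0 0 0 0 0 0;-1 0 0 0 0 0 0;-1 0 0 0 0 0 0;-1 0 0 0 0 0 0' 12 >/dev/null; python3 st.py
```

```text
t 7.8 panel 0.01946149262182197 -0.05843833614113038 0.1342322182768897 F [ 0.8976  1.0725 -0.1436] op 0.19287953070196331 0.0
q [ 0.2892  0.8514 -0.7124  1.8768  0.8223  0.7358  0.3903] toolx in panel -0.9999907794729593 0.004293737285933811 yaw 2.862792364757583 z [ 0.     -0.0001 -1.    ] world [0.55   0.0196 0.1342]
```

```bash
python3 -m inch '-1 0 0 0 0 0 0;-1 0 0 0 0 0 0;-1 0 0 0 0 0 0;-1 0 0 0 0 0 0;-1 0 0 0 0 0 0;-1 0 0 0 0 0 0' 12 >/dev/null; python3 st.py
```

```text
t 8.3 panel 0.01946336534966142 -0.058439141679407676 0.13422975600159895 F [-0.6334 -0.8026 -0.2997] op 0.1032361449689089 11.99997877352871
q [ 0.2892  0.8514 -0.7124  1.8768  0.8223  0.7357  0.3903] toolx in panel -0.9999907309683909 0.004305155227082294 yaw 2.8627809467134 z [ 0.0001 -0.     -1.    ] world [0.55   0.0196 0.1342]
```

```bash
python3 -m inch '-1 0 0 0.002 0 0 0;-1 0 0 0.002 0 0 0;-1 0 0 0.002 0 0 0;-1 0 0 0.002 0 0 0;-1 0 0 0 0 0 0' | egrep 'pos|cont'; python3 -m inch '-1 0 0 0.001 0 0 0;-1 0 0 0.001 0 0 0;-1 0 0 0 0 0 0' | egrep 'pos|cont'; python3 -m inch '-1 0 0 0.001 0 0 0;-1 0 0 0 0 0 0' | egrep 'pos|cont'
```

```text
tool_pos: [0.55, 0.0196, 0.126]
contact_force: [-0.7, -0.7, 3.5]
tool_pos: [0.5501, 0.0196, 0.1241]
contact_force: [-1.4, 0.4, 4.4]
tool_pos: [0.55, 0.0196, 0.1232]
contact_force: [-0.4, -0.1, 4.2]
```

```bash
python3 st.py
```

```text
t 9.1333 panel 0.019493748257669016 -0.05839558007727148 0.12315212485257757 F [-0.3787 -0.0965  4.2361] op 0.10139826718934686 12.000278740888461
q [ 0.2806  0.8666 -0.6972  1.883   0.8424  0.7152  0.3736] toolx in panel -0.9999912145866473 0.004189722673523022 yaw 2.862896380280507 z [ 0.0001  0.     -1.    ] world [0.55   0.0196 0.1232]
```

```bash
python3 -m inch '-1 0 0 0.0007 0 0 0;-1 0 0 0.0007 0 0 0;-1 0 0 0 0 0 0' | egrep 'pos|cont'
```

```text
tool_pos: [0.55, 0.0196, 0.1218]
contact_force: [-1.0, 0.2, 4.0]
```

```bash
python3 -m inch '-1 0 0 0.0007 0 0 0;-1 0 0 0 0 0 0' | egrep 'pos|cont'
```

```text
tool_pos: [0.55, 0.0196, 0.1211]
contact_force: [-0.1, 0.6, 4.4]
```

```bash
python3 -m inch '-1 0 0 0.0007 0 0 0;-1 0 0 0.0005 0 0 0;-1 0 0 0 0 0 0' | egrep 'pos|cont'
```

```text
tool_pos: [0.5501, 0.0196, 0.1209]
contact_force: [-2.1, -0.1, 11.9]
```

```bash
python3 -m inch '-1 0 0 0.0007 0 0 0;-1 0 0 0.0005 0 0 0;-1 0 0 0 0 0 0' | egrep 'pos|cont'
```

```text
tool_pos: [0.5504, 0.0197, 0.1203]
contact_force: [-4.3, -1.4, 17.3]
```

Bottom felt at about 13.3 mm. I overran slightly, so I'll ease back to about 12 N and begin turning.

```bash
python3 -m inch '-1 0 0 -0.0007 0 0 0;-1 0 0 0 0 0 0' | egrep 'pos|cont'; python3 -m inch '-1 0 0 0 0 0 0.05;-1 0 0 0 0 0 0.05;-1 0 0 0 0 0 0.05;-1 0 0 0 0 0 0' | egrep 'pos|cont'; python3 st.py; python3 -c "
from plant import *;print(get_state()['moment'])"
```

```text
tool_pos: [0.5503, 0.0196, 0.1204]
contact_force: [-1.1, -0.4, 10.8]
tool_pos: [0.5504, 0.0197, 0.1204]
contact_force: [-2.0, -0.2, 10.7]
t 10.55 panel 0.01979604192357543 -0.05823199248923454 0.12036646432083846 F [-2.0281 -0.2315 10.6991] op 0.10295990153456906 12.001295687514357
q [ 0.2576  0.8597 -0.6545  1.8857  0.8177  0.6858  0.2438] toolx in panel -0.9878150505846073 0.15562499842542712 yaw 2.7108258061427644 z [ 0.0014 -0.0006 -1.    ] world [0.5504 0.0197 0.1204]
[-0.12582753  0.29440645  0.05317873]
```

```bash
python3 -m inch '-1 0 0 0 0 0 0.08;-1 0 0 0 0 0 0.08;-1 0 0 0 0 0 0.08;-1 0 0 0 0 0 0.08;-1 0 0 0 0 0 0.08;-1 0 0 0 0 0 0' >/dev/null; python3 st.py; python3 -c "
from plant import *;print(get_state()['moment'])"
```

```text
t 11.05 panel 0.019873808317720492 -0.05805467744674014 0.12036545439709496 F [-1.9493 -0.1729 10.4919] op 0.10371189178555434 12.001660005189478
q [ 0.2015  0.835  -0.5512  1.8886  0.7253  0.6265 -0.073 ] toolx in panel -0.8486657289665336 0.5289275453482561 yaw 2.309749076957043 z [ 0.0017 -0.0004 -1.    ] world [0.5505 0.0198 0.1204]
[-0.02092188  0.24391504 -0.05837476]
```

```bash
python3 -m inch '-1 0 0 0 0 0 0.08;-1 0 0 0 0 0 0.08;-1 0 0 0 0 0 0.08;-1 0 0 0 0 0 0.08;-1 0 0 0 0 0 0.08;-1 0 0 0 0 0 0.08;-1 0 0 0 0 0 0.08;-1 0 0 0 0 0 0.08;-1 0 0 0 0 0 0.08;-1 0 0 0 0 0 0.08;-1 0 0 0 0 0 0' >/dev/null; python3 st.py; python3 -c "
from plant import *;print(get_state()['moment'])"
```

```text
t 11.9667 panel 0.02024229757200291 -0.05779056538220051 0.12036155328190241 F [-0.9071  0.5524 10.4811] op 0.10104708580373625 12.001492355775554
q [ 0.0803  0.8    -0.3384  1.8945  0.4938  0.5274 -0.6559] toolx in panel -0.21197927542491513 0.9772741540000157 yaw 1.509889608635044 z [ 0.0024 -0.     -1.    ] world [0.5509 0.02   0.1204]
[ 0.01923428  0.13790987 -0.00794416]
```

```bash
python3 -m inch '-1 0 0 0 0 0 0.05;-1 0 0 0 0 0 0.05;-1 0 0 0 0 0 0.04;-1 0 0 0 0 0 0.03;-1 0 0 0 0 0 0;-1 0 0 0 0 0 0' >/dev/null; python3 st.py; python3 -c "
from plant import *;print(get_state()['moment'])"
```

```text
t 12.4667 panel 0.020382550422208198 -0.05774268775853084 0.1203737606878303 F [-0.6642 -0.0461  9.6788] op 0.1032027715720144 12.000704412348568
q [ 0.0549  0.7953 -0.2947  1.8957  0.4386  0.5111 -0.769 ] toolx in panel -0.04778808562653683 0.9988572291539364 yaw 1.3440960945366527 z [ 0.0028  0.0001 -1.    ] world [0.5511 0.02   0.1204]
[-0.03122143  0.06258693  0.21334129]
```

A moment of 0.21 N·m shows the end stop. I'll ease up while still gripping to check that it holds.

```bash
python3 -m inch '-1 0 0 -0.0015 0 0 0;-1 0 0 -0.0015 0 0 0;-1 0 0 -0.001 0 0 0;-1 0 0 0 0 0 0' | egrep 'pos|cont'; python3 -m inch '-1 0 0 -0.001 0 0 0;-1 0 0 0 0 0 0;-1 0 0 0 0 0 0' | egrep 'pos|cont'
```

```text
tool_pos: [0.5509, 0.0199, 0.1238]
contact_force: [2.3, 0.7, 3.6]
tool_pos: [0.5508, 0.0199, 0.1246]
contact_force: [2.6, 0.4, 3.9]
```

```bash
python3 -m inch '-1 0 0 -0.0008 0 0 0;-1 0 0 0 0 0 0;-1 0 0 0 0 0 0' | egrep 'pos|cont'; python3 st.py
```

```text
tool_pos: [0.5506, 0.0199, 0.1248]
contact_force: [4.4, 1.6, -3.6]
t 13.3 panel 0.019971512327929368 -0.057958141341676 0.12482618982449055 F [ 4.3913  1.5863 -3.5502] op 0.10292351042083649 11.999941023532301
q [ 0.059   0.7884 -0.3007  1.8931  0.4331  0.5227 -0.7648] toolx in panel -0.04662998905018743 0.9989117628818013 yaw 1.3429367142257065 z [ 0.001   0.0008 -1.    ] world [0.5506 0.0199 0.1248]
```

The pull reverses to −3.6 N, so the bar is caught. Releasing and lifting clear.

```bash
python3 -m inch '-1 0 0 0.0006 0 0 0;1 0 0 0 0 0 0;1 0 0 0 0 0 0;1 0 0 0 0 0 0;1 0 0 0 0 0 0;1 0 0 -0.03 0 0 0;1 0 0 -0.03 0 0 0;1 0 0 -0.03 0 0 0;1 0 0 -0.03 0 0 0;1 0 0 0 0 0 0;1 0 0 0 0 0 0' >/dev/null; python3 st.py; python3 - <<'E'
from h import *
from plant import *
P=np.load('panel.npz');c0,xa,ya=P['c'],P['xa'],P['ya']
m=camera_model('wrist');p,d=snapshot('wrist');K,V=np.array(m['intrinsics']),np.array(m['view'])
cv2.imwrite('pics/w4.png',p[:,:,::-1])
hsv=cv2.cvtColor(p,cv2.COLOR_RGB2HSV);H,S,Vv=[hsv[...,i].astype(int) for i in range(3)]
for nm,mk in(('red',((H<8)|(H>172))&(S>120)&(Vv>50)),('yel',(H>20)&(H<35)&(S>120)&(Vv>90))):
    q=pts(K,V,d,mk);a=np.c_[(q-c0)@xa,(q-c0)@ya,q[:,2]];a=a[(a[:,2]>.086)&(a[:,2]<.17)&(abs(a[:,0])<.1)&(abs(a[:,1]+.06)<.08)]
    if len(a): print(nm,len(a),a.mean(0),np.percentile(a,[2,98],axis=0))
    if nm=='yel' and len(a)>5:
        t=a[a[:,2]>a[:,2].max()-.006][:,:2].astype(np.float32);vx=cv2.fitLine(t,2,0,.01,.01).ravel();print('wing dir',np.arctan2(vx[1],vx[0]))
E
```

```text
t 14.2167 panel 0.019800983080626975 -0.058534484120422836 0.24585785378728958 F [ 0.827  -0.1397 -0.0291] op 0.8329867788302071 0.0
q [ 0.1272  0.6148 -0.4058  1.7922  0.3245  0.7984 -0.6691] toolx in panel -0.045849597534804595 0.9989482966572876 yaw 1.3421554679025085 z [ 0.0024 -0.0002 -1.    ] world [0.5503 0.0194 0.2459]
red 12015 [-0.01163699 -0.05274422  0.08913588] [[-0.0673874  -0.11987929  0.08765972]
 [ 0.04921225  0.00459985  0.09055982]]
yel 355 [ 0.02176365 -0.05584045  0.13116892] [[ 0.01708181 -0.07318563  0.11776375]
 [ 0.02633209 -0.04108319  0.13340239]]
wing dir -1.4968781
```

View pics/w4.png

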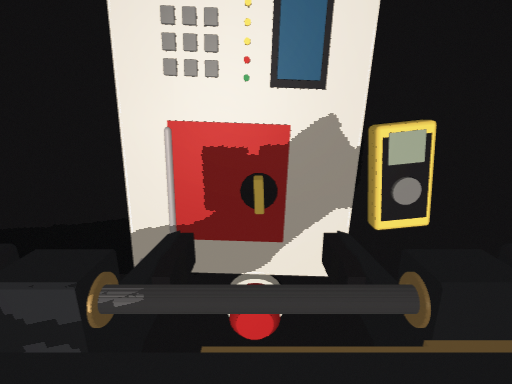

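The wing at (259,195) lies across the cover, turned about 1.5 rad. Its top is at 132 mm instead of 141 mm, so the stud is held about 9 mm in. The cover is flat and the gripper is clear.

```bash
python3 -c "
from plant import r;print(r.finish_job())"
```

```text
the job is handed in; nothing more can be done
None
```

The cover is shut and the stud is pressed, turned about 1.5 rad and holding about 9 mm in; the push peaked at 17.3 N (about 12 N is plenty, 20 N too much), and I handed the job in at about 14 s with no verdict returned.

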